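# Turn the back-to-front power module round in its chassis

### The arm

A 6-joint arm with a two-finger parallel gripper is mounted at the origin on the work surface. World frame = base frame: x ahead of the robot, y to its left, z up, the work surface at z = 0. Lengths are in m, angles in rad, forces in N, time in s.
With the tool pointing down it reaches from about 0.4 to 0.825 m from the base axis. Payload 7 kg.
Tool frame: the origin (TCP) lies between the finger pads; the fingertips stand 8 mm ahead of it and the grasp point (between the pads) lies 11 mm behind it (env.tip_reach is the distance from the TCP to the fingertips, in m); z points along the fingers, y is the line along which they close (so a half turn about z gives the same grasp; the last joint's range is limited). The gripper opens to 85 mm and grips with 20 to 120 N. Pads are 22 mm wide; open, the fingers measure 114 mm over their backs; the gripper's body (76 mm by 85 mm) begins 54 mm behind the grasp point. The pads swing forward as they close: fully open they stand 13 mm farther back than shut.
Start: joints at [1.461, 0.359, 0.012, 0, -1.224, -0.288], TCP at [0.261, 0.622, 0.239] pointing down, gripper open.
Joint ranges: [-3.07, 3.07], [-1.43, 2.12], [-1.02, 1.25], [-3.03, 1.67], [-3.05, -0], [-3.03, 3.03]. Speed limits (rad/s): [2.39, 2.39, 3.01, 3.14, 3.14, 3.14].

### API

Orientations are given as a unit quaternion [x, y, z, w].
In Python, from bench import telemetry, vision, env gives the robot as it stands.
- The arm moves only by the shell command python3 -m inch 'ROWS' [OPENING]. ROWS is text: rows parted by semicolons, each of 6 numbers parted by spaces: the shift along the tool's x, y, z in mm, then the turn, a rotation vector about the tool's x, y, z in degrees. A call has 1 to 5 rows; each row is the pose to reach, as a shift and turn from the pose commanded when the call began, along the tool's axes at that moment; what a row does not reach only later rows make up. A row lasts 1/12 s, in which the tool goes at most 41.7 mm and 7.16 degrees, less where a joint would pass 70% of its speed; a pose out of reach is approached as far as the arm can. A call with a gripper value outside its range is refused whole. OPENING is the closure, from 0 (fully open) to 1 (shut), set as the call begins (- or left out, the last holds). The fingers move at their own pace and stop on an object; the grip force is fixed at half the most. Time passes only in rows, so rows that repeat a pose let the fingers close. It gives the time, the measured TCP pose, the force, the opening and the grip force at its end, in the units of the state.
- telemetry.state(): the state, without advancing time (a new reading comes with each control period).
- vision.camera(name): name is "scene" or "top" or "wrist"; returns (picture, depth): 480x640x3 uint8, blue, green, red; 480x640 float32, m along the optical axis (not along the pixel's ray), 0 where there is no reading.
- vision.calibration(name): a dict with "camera_matrix" (3x3 intrinsics, pixels), "world_to_cam" (4x4, takes a point from world to camera coordinates); the wrist camera has in their place "mount" (4x4, takes a point from camera to tool coordinates, whose origin is the TCP and whose axes are the flange's). Camera axes: x right, y up, looking along -z (the intrinsics and any distortion apply to the point x, -y, -z); pixel columns grow to the right and rows downward; lengths in m; the calibration is good to about 2 mm. A picture is of the moment at which its call begins: read the wrist's pose just before it. calibration takes no time and is no camera call.
- env.hand_in(): hands the job in; it is judged then, once.
The state is a dict: "clock": time; "qpos": joint angles; "dq": joint speeds; "tau": joint torques, N m; "position": TCP position; "orientation": TCP orientation; "wrist_force": force on the tool from outside, world axes, zero at the start; "moment": the same for the moment, N m; "width": finger opening in m; "grip_force": force on a finger pad.
Only numpy, scipy, OpenCV 4.12 (cv2) and the standard library are available. Lean on these libraries where they do the work, as an engineer would, in place of code of your own. Each camera call takes 0.05 s, during which the arm holds its last target. There are 200 camera calls.

### The job

Two steel chassis on the assembly bench each hold a plug-in power module with a black handle on top; in one of them the module sits back to front, its screw terminals at the outer end wall instead of next to the chassis's wiring compartment. Lift that module clear of its bay, give it half a turn and lower it back into the same bay, fully home before you let go. Leave the other chassis's module where it is.

Things in the scene. Friction and masses are not known exactly. Their poses are not given: they have to be found in the camera images.
- module: Back-to-front module: grey box 110 (x) x 72 (y) x 40 mm, 0.45 kg. Origin: centre of underside, z up. +x end: low ledge with three black screw terminals; -x end: vent slots. Black bridge handle centred on top: bar along x 60 mm long, 14 mm wide, 64 to 88 mm above the underside, free air beside and under it. Lowest 8 mm: foot 4 mm narrower all round.
- module_terminals (a point): The top of the middle screw terminal on the back-to-front module, 42 mm from its origin along +x and 32 mm up.
- chassis: Its chassis: fixed open steel tray 226 (x) x 86 mm, walls 38 mm. Origin: bay centre, at bench height, z up. Bay inside 120 (x) x 80 mm: 5 mm spare at each end, 4 at each side; floor 3 mm up; lips flare out 8 mm, top 46 mm up. Wiring compartment (capacitors, terminal strip, under 46 mm high) at +x, past the bay. Right: module +x along chassis +x; it starts opposite.
- other_module: The identical module in the other, identical chassis, the right way round already. Origin and axes as for the first. To be left alone.
Things that resemble listed ones, but are neither listed nor needed, are in the scene too. What is shaped like the module but green or yellow is not meant.

How it is judged:
On the way:
1. the back-to-front module is lifted clear of its chassis (z of module in the frame of chassis above 0.05 m), for 0.2 s.
At the end, for the whole second after the job is handed in: The module is in its own bay at rest, terminals next to the wiring compartment, long axis within 10 degrees of the chassis's, centre within 12 mm of the bay's, underside less than 10 mm above the chassis's underside (home is 3 mm), upright within 6 degrees (z of module in the frame of chassis below 0.01 m and horizontal distance between module and chassis below 0.012 m and x of module_terminals in the frame of chassis above 0.025 m and angle between the x axis of module and the x axis of chassis, either way round below 0.17 rad and angle between module's own z axis and vertical below 0.1 rad and linear speed of module below 0.02 m/s); the robot touches nothing.
It fails at once if the module is let go while more than 25 mm above the chassis's underside (dropped in) (z of module in the frame of chassis above 0.025 m and contact force between the fingers and module below 0.02 N).
It fails at once if the other module is moved by more than 15 mm (distance of other_module from where it was at the start of the episode above 0.015 m).
It also fails if it takes over 42 s, if anything falls off the work surface, if the arm or the gripper's body presses on something with over 40 N, if the wrist force passes 120 N, or if a joint passes its speed limit or range.

## Working session

There is one attempt and no reset: what is moved stays moved. The work goes in short steps, Python scripts to look and compute and a shell command to move; the robot and the scene stay as the last step left them, time stands still between calls to the robot, and variables do not carry over. Pictures are saved under pics/ and viewed, at most 10 in all, crops included, and the job is handed in when it is done.

```bash
mkdir -p pics; python3 - <<'E'
from bench import telemetry, vision, env
import cv2,numpy as np
for n in ["top","scene"]:
    p,d=vision.camera(n); cv2.imwrite(f"pics/{n}0.png",p); np.save(f"pics/{n}0.npy",d)
    c=vision.calibration(n); print(n,{k:np.round(v,4).tolist() if not isinstance(v,str) else v for k,v in c.items()})
s=telemetry.state(); print(s)
E
```

```text
top {'camera_matrix': [[578.0877, 0.0, 314.3769], [0.0, 578.0877, 235.2885], [0.0, 0.0, 1.0]], 'world_to_cam': [[0.0129, -0.9999, 0.0011, -0.0635], [0.9947, 0.013, 0.1021, -0.5116], [-0.1021, -0.0003, 0.9948, -1.0994], [0.0, 0.0, 0.0, 1.0]]}
scene {'camera_matrix': [[453.808, 0.0, 320.6136], [0.0, 453.808, 245.1309], [0.0, 0.0, 1.0]], 'world_to_cam': [[0.3647, 0.931, 0.0141, -0.1134], [-0.7981, 0.3047, 0.5197, 0.403], [0.4796, -0.2008, 0.8542, -1.2557], [0.0, 0.0, 0.0, 1.0]]}
{'clock': 0.1, 'qpos': array([ 1.46110936e+00,  3.59297848e-01,  1.11656471e-02, -2.50999170e-04,
       -1.22408106e+00, -2.88089590e-01]), 'dq': array([ 0.00021453, -0.00172532,  0.00363617,  0.00075078, -0.00093634,
        0.00020147]), 'tau': array([-1.58330997e-03, -5.84761441e+01,  2.94110298e+01,  6.95464835e+00,
       -3.17021499e-03,  1.46144652e-05]), 'position': array([0.2613637 , 0.62191482, 0.23848559]), 'orientation': array([ 9.80278140e-01, -1.97621486e-01, -5.44196347e-05,  7.16164052e-04]), 'wrist_force': array([ 0.67714369,  0.46874681, -0.08454288]), 'moment': array([-0.01325069, -0.02349954, -0.00502615]), 'grip_force': 0.0, 'width': 0.0856781577542279}
```

View pics/top0.png

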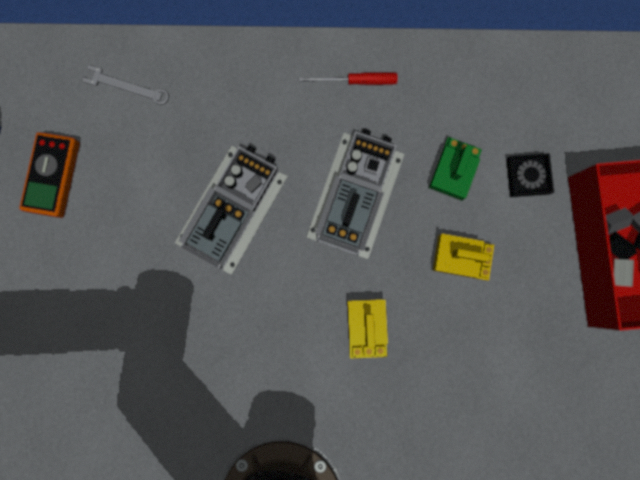

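The top view shows two chassis. In the right one (about 355,190) the terminals are at the lower outer end (row of orange dots at 345,232), with the wiring compartment at the top, so that module is the back-to-front one. The left one (230,210) is correct.

```bash
cat > h.py <<'E'
import numpy as np,cv2
from bench import telemetry, vision
from scipy.spatial.transform import Rotation as R
def toolT():
    s=telemetry.state(); T=np.eye(4); T[:3,:3]=R.from_quat(s["orientation"]).as_matrix(); T[:3,3]=s["position"]; return T
def cloud(d,K,c2w):
    v,u=np.mgrid[:480,:640]
    P=np.stack([(u-K[0,2])/K[0,0]*d,-(v-K[1,2])/K[1,1]*d,-d],-1)
    return P@c2w[:3,:3].T+c2w[:3,3]
def bar(P):  # centre and long-axis yaw of an elongated set, from its min-area rectangle
    (c,wh,a)=cv2.minAreaRect((P[:,:2]*1000).astype(np.float32))
    if wh[0]<wh[1]: a+=90
    return np.round(c,1),np.round(sorted(wh),1),round((a+90)%180-90,1)
E
python3 - <<'E'
from h import *
c=vision.calibration("top"); d=np.load("pics/top0.npy")
W=cloud(d,c["camera_matrix"],np.linalg.inv(c["world_to_cam"]))
m=np.zeros((480,640),bool); m[165:250,312:395]=1
z=W[...,2]
h=m&(z>.075)&(z<.11)&(d>0); print(h.sum(),bar(W[h]),np.median(z[h]))
a=m&(z>.025)&(z<.11)&(d>0); print(bar(W[a]))
for px in [(350,207),(344,232),(372,150)]: print(px,W[px[1],px[0]])
T=toolT(); print(T, "tool yaw y-axis",np.degrees(np.arctan2(T[1,1],T[0,1])))
E
```

```text
250 (array([ 556.6, -124.5]), array([13.9, 60.1]), -19.0) 0.08986403884004135
(array([ 576.5, -131.1]), array([ 99.3, 185.6]), -18.8)
(350, 207) [ 0.55908149 -0.12192354  0.09069593]
(344, 232) [ 0.51832419 -0.11392104  0.03783021]
(372, 150) [ 0.68434816 -0.16899067  0.02250671]
[[ 9.21891491e-01 -3.87447967e-01 -3.89751564e-04  2.61363697e-01]
 [-3.87448123e-01 -9.21890471e-01 -1.38257095e-03  6.21914822e-01]
 [ 1.76366051e-04  1.42558891e-03 -9.99998968e-01  2.38485586e-01]
 [ 0.00000000e+00  0.00000000e+00  0.00000000e+00  1.00000000e+00]] tool yaw y-axis -112.79582183372551
```

```bash
python3 -m inch '28 28.7 0 0 0 0;56 57.4 0 0 0 0;84 86 0 0 0 0;112 115 0 0 0 0;140 143 0 0 0 0'; python3 -m inch '28 28.7 0 0 0 -1;56 57.4 0 0 0 -2;84 86 0 0 0 -3;112 115 0 0 0 -3.8;140 143 0 0 0 -3.8'; python3 - <<'E'
from h import *
s=telemetry.state(); print(s["qpos"]); T=toolT(); w=np.array([.5566,-.1245,.2385])
print(T[:3,:3].T@(w-T[:3,3])*1000, np.degrees(np.arctan2(T[1,0],T[0,0])))
E
```

```text
clock: 0.52
position: [0.3353, 0.4341, 0.2389]
orientation: [0.98, -0.197, -0.0, 0.0]
wrist_force: [0.8, -0.1, 0.6]
width: 0.0858
grip_force: 0.0
clock: 0.93
position: [0.4088, 0.248, 0.2393]
orientation: [0.986, -0.164, -0.0, -0.0]
wrist_force: [1.0, 1.4, -0.0]
width: 0.0853
grip_force: 0.0
[ 9.57959723e-01  2.94562054e-02 -4.05973408e-01 -1.44382911e-04
 -1.13538945e+00  2.82704204e-01]
[260.58777716 304.49020386   0.72857244] -18.918682388377544
```

```bash
python3 -m inch '26 30.4 0 0 0 0;52 60.8 0 0 0 0;78 91 0 0 0 0;104 122 0 0 0 0;130 152 0 0 0 0'; python3 -m inch '26 30.4 0 0 0 0;52 60.8 0 0 0 0;78 91 0 0 0 0;104 122 0 0 0 0;130.5 152 0 0 0 0'; python3 -m inch '0 0 0 0 0 0';python3 - <<'E'
from h import *
T=toolT(); p,d=vision.camera("wrist"); c=vision.calibration("wrist"); cv2.imwrite("pics/w1.png",p)
W=cloud(d,c["camera_matrix"],T@c["mount"]); z=W[...,2]
r=np.hypot(W[...,0]-.5566,W[...,1]+.1245)
h=(d>0)&(z>.078)&(z<.1)&(r<.06); print(h.sum(),bar(W[h]),np.median(z[h]))
w=np.append(bar(W[h])[0]/1000,.068); print(T[:3,:3].T@(w-T[:3,3])*1000, np.degrees(np.arctan2(T[1,0],T[0,0])),telemetry.state()["qpos"])
t=(d>0)&(z>.039)&(z<.048)&(r<.075); print(bar(W[t]))
E
```

```text
clock: 1.35
position: [0.4823, 0.0621, 0.2394]
orientation: [0.986, -0.165, 0.0, -0.0]
wrist_force: [0.8, 1.3, -0.1]
width: 0.0854
grip_force: 0.0
clock: 1.77
position: [0.5563, -0.1242, 0.2391]
orientation: [0.986, -0.165, -0.0, -0.0]
wrist_force: [0.9, 1.3, -0.1]
width: 0.0855
grip_force: 0.0
clock: 1.85
position: [0.5574, -0.1275, 0.2382]
orientation: [0.986, -0.167, -0.001, 0.001]
wrist_force: [-0.1, 0.5, 0.7]
width: 0.0856
grip_force: 0.0
1460 (array([ 556.9, -125.9]), array([13.4, 60.2]), -19.1) 0.08967149215881359
[ -0.82442895  -1.60847532 170.20654561] -19.24432613073929 [ 1.21539875e-01  1.89566270e-01 -2.23878692e-01  1.89663438e-04
 -1.15940831e+00  1.11281850e+00]
(array([ 554.8, -125.3]), array([ 99.5, 139.5]), -19.0)
```

View pics/w1.png

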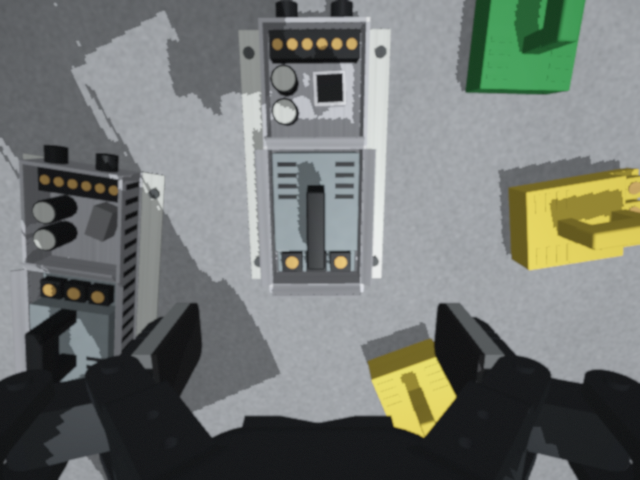

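The wrist view confirms it: terminals (292–341, 262) are at the outer end, with the wiring compartment at the top, and the handle bar is centred at (316,228). Now I'll find the bay centre from the lips.

```bash
python3 - <<'E'
from h import *
T=toolT(); p,d=vision.camera("wrist"); c=vision.calibration("wrist")
W=cloud(d,c["camera_matrix"],T@c["mount"]); z=W[...,2]
a=np.radians(-19.1); q=W[...,:2]-[.5569,-.1259]
x=(q[...,0]*np.cos(a)+q[...,1]*np.sin(a))*1000; y=(-q[...,0]*np.sin(a)+q[...,1]*np.cos(a))*1000
def prof(t,m,rng):
    print([(int(k),int(np.median(z[s])*1000)) for k in rng for s in [m&(t>=k-.5)&(t<k+.5)&(d>0)] if s.sum()>2])
prof(x,(abs(y)>10)&(abs(y)<30),[*range(-80,-45),*range(45,80)])
prof(y,abs(x)<40,[*range(-62,-32),*range(32,62)])
# side lip crest lines for yaw
for sgn in (1,-1):
    m=(d>0)&(z>.041)&(z<.05)&(sgn*y>41)&(sgn*y<56)&(abs(x)<50)
    f=np.polyfit(x[m],y[m],1); print(sgn,m.sum(),f,np.degrees(np.arctan(f[0])))
E
```

```text
[(-71, 44), (-70, 44), (-69, 44), (-68, 43), (-67, 41), (-66, 40), (-65, 39), (-64, 38), (-63, 37), (-62, 21), (-61, 26), (-54, 21), (-53, 21), (-52, 21), (-51, 33), (-50, 33), (-49, 33), (-48, 33), (-47, 33), (-46, 34), (45, 42), (46, 42), (47, 42), (48, 41), (49, 41), (50, 41), (51, 41), (52, 41), (53, 41), (54, 41), (55, 29), (56, 1), (57, 1), (58, 37), (59, 37), (60, 38), (61, 39), (62, 40), (63, 41), (64, 42), (65, 43), (66, 44), (67, 44), (68, 1), (69, 1), (70, 2), (71, 1), (72, 1), (73, 1), (74, 1), (75, 1), (76, 1), (77, 2), (78, 2), (79, 2)]
[(-62, 296), (-61, 298), (-60, 303), (-59, 296), (-58, 295), (-57, 295), (-56, 294), (-55, 294), (-54, 293), (-53, 293), (-52, 293), (-51, 293), (-50, 291), (-49, 284), (-48, 279), (-47, 278), (-46, 277), (-45, 278), (-44, 278), (-43, 263), (-42, 264), (-41, 292), (-40, 32), (-39, 308), (-38, 309), (-37, 309), (-36, 307), (-35, 306), (-34, 307), (-33, 308), (32, 308), (33, 307), (34, 307), (35, 307), (36, 308), (37, 309), (38, 309), (39, 309), (40, 32), (41, 292), (42, 288), (43, 263), (44, 278), (45, 277), (46, 277), (47, 278), (48, 279), (49, 282), (50, 291), (51, 293), (52, 293), (53, 293), (54, 293), (55, 293), (56, 294), (57, 294), (58, 295), (59, 295), (60, 296), (61, 299)]
1 776 [2.50390555e-03 4.66787695e+01] 0.1434629203324162
-1 787 [ 4.08723915e-03 -4.68740861e+01] 0.23418024921592984
```

Measured from the handle, the bay centre is −2 mm along the long axis and about 0 across. Descending now.

```bash
python3 -m inch '0 -1.5 35 0 0 0;-0.5 -1.5 70 0 0 0;-0.5 -1.5 105 0 0 0;-0.5 -1.5 140 0 0 0;-0.5 -1.5 170 0 0 0'; python3 -m inch '0 0 0 0 0 0;0 0 0 0 0 0'; python3 - <<'E'
from h import *
T=toolT(); w=np.array([.5569,-.1259,.068]); print(T[:3,:3].T@(w-T[:3,3])*1000, np.degrees(np.arctan2(T[1,0],T[0,0])),T[:3,2])
E
```

```text
clock: 2.37
position: [0.5552, -0.1191, 0.0676]
orientation: [0.986, -0.164, -0.0, -0.0]
wrist_force: [0.2, 1.2, -0.1]
width: 0.0855
grip_force: 0.0
clock: 2.53
position: [0.5552, -0.1197, 0.0687]
orientation: [0.986, -0.164, -0.002, 0.001]
wrist_force: [0.9, -0.1, 1.5]
width: 0.0853
grip_force: 0.0
[3.63519107 5.34429047 0.67208171] -18.90079967459245 [-3.42662975e-03 -5.68987834e-04 -9.99993967e-01]
```

```bash
python3 -m inch '3.5 5.3 0 0 0 0;3.5 5.3 0 0 0 0;3.5 5.3 0 0 0 0;3.5 5.3 0 0 0 0'; python3 - <<'E'
from h import *
T=toolT(); w=np.array([.5569,-.1259,.068]); print(T[:3,:3].T@(w-T[:3,3])*1000, np.degrees(np.arctan2(T[1,0],T[0,0])),T[:3,2])
E
```

```text
clock: 2.87
position: [0.5587, -0.1267, 0.071]
orientation: [0.986, -0.165, 0.001, -0.0]
wrist_force: [-0.2, -0.3, -0.3]
width: 0.0856
grip_force: 0.0
[-1.98591515 -0.16088806  2.97470414] -19.00518003578087 [ 2.83575714e-03  2.57827586e-04 -9.99995946e-01]
```

```bash
python3 -m inch '-1 0 1 0 0 0;-1 0 1 0 0 0;-1 0 1 0 0 0;-1 0 1 0 0 0;-1 0 1 0 0 0' 1;python3 -m inch '0 0 0 0 0 0;0 0 0 0 0 0;0 0 0 0 0 0;0 0 0 0 0 0;0 0 0 0 0 0'; python3 - <<'E'
from h import *
P=[];
for i in range(4):
    s=telemetry.state(); P.append(s["position"]); vision.camera("wrist")
print(np.round(P,4), s["width"],s["grip_force"],s["wrist_force"])
E
```

```text
clock: 3.28
position: [0.5569, -0.1263, 0.0683]
orientation: [0.986, -0.165, -0.0, 0.0]
wrist_force: [-0.5, -0.5, -0.5]
width: 0.0254
grip_force: 0.0
clock: 3.7
position: [0.557, -0.1262, 0.0683]
orientation: [0.986, -0.165, 0.0, -0.0]
wrist_force: [0.8, 2.2, 1.1]
width: 0.0134
grip_force: 59.2
[[ 0.557  -0.1262  0.0683]
 [ 0.557  -0.1262  0.0683]
 [ 0.5571 -0.1262  0.0683]
 [ 0.557  -0.1262  0.0683]] 0.013075933685722133 59.12086308002472 [0.31195475 1.75907974 0.04791567]
```

```bash
python3 -m inch '0 0 -8 0 0 0;0 0 -20 0 0 0;0 0 -35 0 0 0;0 0 -50 0 0 0;0 0 -65 0 0 0'; python3 -m inch '0 0 -12 0 0 0;0 0 -22 0 0 0;0 0 -25 0 0 0;0 0 -25 0 0 0'; python3 - <<'E'
from h import *
s=telemetry.state(); print(s["width"],s["grip_force"],s["wrist_force"],s["qpos"])
E
```

```text
clock: 4.32
position: [0.5556, -0.1266, 0.1334]
orientation: [0.986, -0.165, -0.001, 0.0]
wrist_force: [-0.0, 0.6, -4.7]
width: 0.013
grip_force: 58.7
clock: 4.65
position: [0.5569, -0.1264, 0.1588]
orientation: [0.986, -0.165, 0.0, -0.0]
wrist_force: [0.2, 0.0, -6.0]
width: 0.0131
grip_force: 58.9
0.013116368539478982 58.947463631629944 [ 0.19536011  0.02830526 -6.01417078] [ 1.19289513e-01  2.54814506e-01 -3.32291133e-01 -8.58252955e-05
 -9.83004818e-01  1.11990532e+00]
```

```bash
python3 -m inch '0 0 0 0 0 5;0 0 0 0 0 11;0 0 0 0 0 18;0 0 0 0 0 25;0 0 0 0 0 32'; python3 -c "
from h import *
s=telemetry.state(); print(s['qpos'])"
```

```text
clock: 5.07
position: [0.5559, -0.1263, 0.1569]
orientation: [0.901, -0.433, -0.001, 0.001]
wrist_force: [0.2, -0.8, -5.1]
width: 0.0131
grip_force: 58.8
[ 1.19381705e-01  2.57062339e-01 -3.34014651e-01 -4.61718040e-04
 -9.82197558e-01  5.55346976e-01]
```

q6 falls as expected (the final value will be about −2.0, within range). 32° done, 148° to go.

```bash
python3 -m inch '0 0 0 0 0 7;0 0 0 0 0 14;0 0 0 0 0 21;0 0 0 0 0 28;0 0 0 0 0 35'; python3 -m inch '0 0 0 0 0 7;0 0 0 0 0 14;0 0 0 0 0 21;0 0 0 0 0 28;0 0 0 0 0 35';python3 -m inch '0 0 0 0 0 7;0 0 0 0 0 14;0 0 0 0 0 21;0 0 0 0 0 28;0 0 0 0 0 35';python3 -m inch '0 0 0 0 0 7;0 0 0 0 0 14;0 0 0 0 0 21;0 0 0 0 0 28;0 0 0 0 0 35';python3 -m inch '0 0 0 0 0 4;0 0 0 0 0 7.5;0 0 0 0 0 7.5;0 0 0 0 0 7.5;0 0 0 0 0 7.5'; python3 - <<'E'
from h import *
s=telemetry.state(); print(s["qpos"]); T=toolT(); p,d=vision.camera("wrist"); c=vision.calibration("wrist"); cv2.imwrite("pics/w2.png",p)
p,_=vision.camera("scene"); cv2.imwrite("pics/s2.png",p)
w=np.array([.5549,-.1252,.1568]); print(T[:3,:3].T@(w-T[:3,3])*1000, np.degrees(np.arctan2(T[1,0],T[0,0])),T[:3,2])
# module's side edges in tool frame: own yaw and lateral offset
M=c["mount"]; W=cloud(d,c["camera_matrix"],M)*1000; x,y,z=[W[...,i] for i in range(3)]
print("bed z med",np.median(z[(d>0)&(abs(y)<30)&(abs(x)<50)&(z>10)&(z<50)]))
m=(d>0)&(abs(y)<50)&(abs(x)<62)&(z>18)&(z<33); print(m.sum(),bar(np.c_[x[m],y[m],z[m]]/1000))
f=np.linalg.lstsq(np.c_[x[m],y[m],np.ones(m.sum())],z[m],rcond=None)[0]; print("plane",f)
E
```

```text
clock: 5.48
position: [0.5559, -0.1263, 0.1569]
orientation: [0.729, -0.684, -0.001, 0.001]
wrist_force: [0.7, 0.2, -5.4]
width: 0.0132
grip_force: 58.8
clock: 5.9
position: [0.556, -0.1263, 0.1569]
orientation: [-0.49, 0.872, 0.001, -0.001]
wrist_force: [0.3, 0.6, -4.2]
width: 0.0131
grip_force: 58.8
clock: 6.32
position: [0.556, -0.1263, 0.1569]
orientation: [-0.205, 0.979, 0.0, -0.001]
wrist_force: [-0.7, -0.0, -4.7]
width: 0.0134
grip_force: 58.8
clock: 6.73
position: [0.556, -0.1263, 0.1569]
orientation: [0.099, 0.995, -0.0, -0.001]
wrist_force: [-0.2, -0.4, -5.2]
width: 0.0133
grip_force: 58.8
clock: 7.15
position: [0.5565, -0.1264, 0.1577]
orientation: [0.16, 0.987, -0.0, -0.001]
wrist_force: [0.5, -0.4, -4.6]
width: 0.013
grip_force: 58.8
[ 1.19417867e-01  2.56448262e-01 -3.33092496e-01 -1.39984971e-04
 -9.82456056e-01 -2.01092777e+00]
[1.88276452 0.59594025 0.85366675] 161.61999719870465 [-1.20580601e-03 -2.73996099e-05 -9.99999273e-01]
bed z med 26.34901672757116
20959 (array([12.6, -0.4]), array([72.3, 80.7]), -0.0)
plane [1.76391166e-03 2.13950945e-03 2.63541067e+01]
```

View pics/w2.png

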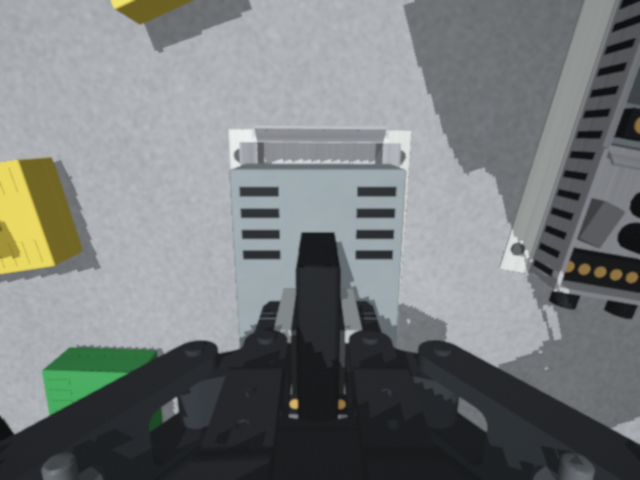

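View pics/s2.png

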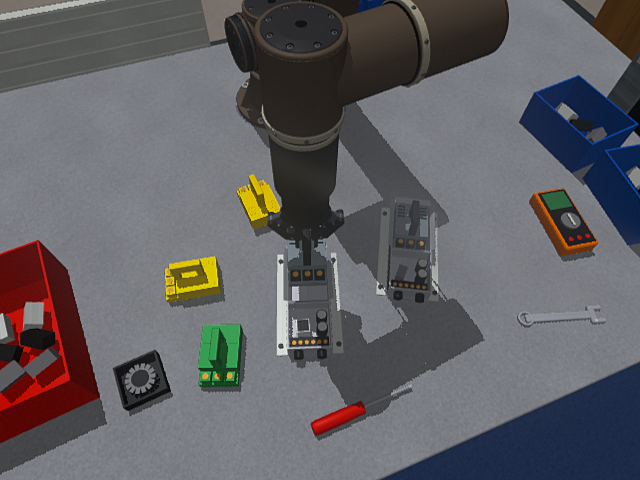

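The wrist view shows the module held level and square, vent end towards the bay's outer end wall at (320,140). The scene view shows its terminals (308,273) facing the wiring compartment, and the other chassis undisturbed. Correct by a few mm and lower.

```bash
python3 -m inch '1.5 0.3 5 0 0 0.4;2.5 0.5 15 0 0 0.4;2.5 0.5 25 0 0 0.4;2.5 0.5 35 0 0 0.4;2.5 0.5 38 0 0 0.4'; python3 -m inch '0 0 0 0 0 0;0 0 0 0 0 0;0 0 0 0 0 0'; python3 - <<'E'
from h import *
T=toolT(); p,d=vision.camera("wrist"); c=vision.calibration("wrist"); cv2.imwrite("pics/w3.png",p)
W=cloud(d,c["camera_matrix"],T@c["mount"]); z=W[...,2]*1000; B=W-T[:3,3]; B=B@T[:3,:3]*1000; x,y=B[...,0],B[...,1]
def prof(t,m,rng): print([(int(k),int(np.median(z[s]))) for k in rng for s in [m&(t>=k-.5)&(t<k+.5)&(d>0)] if s.sum()>2])
prof(x,(abs(y)<25)&(abs(y)>10),range(45,80))
m2=(x>62)&(x<71)
prof(y,m2,[*range(-60,-30),*range(30,60)])
prof(y,(x>20)&(x<50),[*range(-60,-30),*range(30,60)])
print(T[:3,3],np.degrees(np.arctan2(T[1,0],T[0,0])))
E
```

```text
clock: 7.67
position: [0.5532, -0.125, 0.1177]
orientation: [0.164, 0.986, -0.0, -0.002]
wrist_force: [-2.0, 0.1, -6.2]
width: 0.0132
grip_force: 58.7
clock: 7.92
position: [0.5551, -0.1251, 0.1206]
orientation: [0.164, 0.986, -0.0, 0.0]
wrist_force: [-0.5, 0.4, -4.8]
width: 0.0132
grip_force: 58.7
[(45, 94), (46, 94), (47, 94), (48, 94), (49, 93), (50, 93), (51, 93), (52, 93), (53, 79), (54, 1), (55, 1), (56, 1), (57, 1), (58, 1), (59, 2), (60, 36), (61, 37), (62, 38), (63, 39), (64, 40), (65, 41), (66, 42), (67, 44), (68, 45), (69, 44), (71, -1), (72, -1), (73, -1), (74, -1), (75, -1), (76, -1), (77, -1), (78, -1), (79, -1)]
[(-60, 0), (-59, 0), (-58, 0), (-57, 0), (-56, 0), (-55, 0), (-54, 0), (-53, 0), (-52, 0), (-51, 0), (-50, -1), (-43, 36), (-42, 36), (-41, 36), (-40, 43), (-39, 42), (-38, 42), (-37, 42), (-36, 42), (-35, 43), (-34, 42), (-33, 42), (-32, 42), (-31, 42), (30, 43), (31, 42), (32, 41), (33, 42), (34, 42), (35, 42), (36, 42), (37, 42), (38, 42), (39, 42), (40, 37), (41, 37), (42, 36), (43, 35), (49, -1), (50, 0), (51, 0), (52, 0), (53, 0), (54, 0), (55, 0), (56, 0), (57, 0), (58, 0), (59, 0)]
[(-60, 2), (-50, 43), (-49, 44), (-48, 44), (-47, 44), (-46, 42), (-45, 40), (-40, 3), (-39, 1), (-37, 1), (-36, 93), (-35, 94), (-34, 94), (-33, 94), (-32, 94), (-31, 94), (30, 94), (31, 94), (32, 94), (33, 94), (34, 94), (35, 93), (36, 92), (37, 1), (38, 1), (39, 1), (40, 8), (44, 41), (45, 42), (46, 44), (47, 44), (48, 44), (49, 44), (59, 3)]
[ 0.55509393 -0.1251404   0.12058084] 161.1163630556941
```

Module is centred over the bay to about 1 mm. Lower further.

```bash
python3 -m inch '0.5 0 8 0 0 0;1 0 16 0 0 0;1 0 24 0 0 0;1 0 32 0 0 0;1 0 38 0 0 0'; python3 -m inch '0 0 3 0 0 0;0 0 6 0 0 0;0 0 9 0 0 0;0 0 11 0 0 0;0 0 12 0 0 0';python3 -m inch '0 0 0.5 0 0 0;0 0 1 0 0 0;0 0 1.5 0 0 0;0 0 1.5 0 0 0'
```

```text
clock: 8.38
position: [0.5532, -0.1248, 0.0809]
orientation: [0.164, 0.986, -0.0, -0.001]
wrist_force: [-0.7, -0.1, -5.8]
width: 0.0132
grip_force: 58.9
clock: 8.8
position: [0.5537, -0.1247, 0.0701]
orientation: [0.164, 0.986, 0.0, -0.0]
wrist_force: [-0.2, -0.1, -4.9]
width: 0.0129
grip_force: 58.9
clock: 9.13
position: [0.5538, -0.1248, 0.0689]
orientation: [0.164, 0.986, 0.0, 0.0]
wrist_force: [-0.2, -0.3, -4.8]
width: 0.0131
grip_force: 58.9
```

Not yet in contact; continue gently until the weight comes off.

```bash
python3 -m inch '0 0 0.5 0 0 0;0 0 1 0 0 0;0 0 1.5 0 0 0;0 0 1.5 0 0 0'
```

```text
clock: 9.47
position: [0.5539, -0.1248, 0.0683]
orientation: [0.164, 0.986, -0.0, 0.0]
wrist_force: [-3.6, 0.5, 4.6]
width: 0.013
grip_force: 60.4
```

Height equals the home height (0.0683) and the floor is bearing load. Release, then retreat.

```bash
python3 -m inch '0 0 0 0 0 0;0 0 0 0 0 0;0 0 0 0 0 0;0 0 0 0 0 0;0 0 0 0 0 0' 0; python3 -m inch '0 0 0 0 0 0;0 0 -10 0 0 0;0 0 -40 0 0 0;0 0 -80 0 0 0;0 0 -120 0 0 0'; python3 -m inch '0 0 -30 0 0 0;0 0 -50 0 0 0;0 0 -50 0 0 0;0 0 -50 0 0 0'; python3 - <<'E'
from h import *
T=toolT(); p,d=vision.camera("wrist"); c=vision.calibration("wrist"); cv2.imwrite("pics/w4.png",p)
W=cloud(d,c["camera_matrix"],T@c["mount"]); z=W[...,2]; r=np.hypot(W[...,0]-.5549,W[...,1]+.1252)
h=(d>0)&(z>.078)&(z<.1)&(r<.06); print(bar(W[h]),np.median(z[h])); print("want 554.9 -125.2 yaw -19, z .0897")
E
```

```text
clock: 9.88
position: [0.5539, -0.1248, 0.0674]
orientation: [0.164, 0.986, 0.0, 0.0]
wrist_force: [0.5, -0.7, 0.2]
width: 0.0729
grip_force: 0.0
clock: 10.3
position: [0.5529, -0.1249, 0.1888]
orientation: [0.164, 0.986, -0.0, -0.001]
wrist_force: [1.7, 0.7, 1.4]
width: 0.0853
grip_force: 0.0
clock: 10.63
position: [0.5543, -0.1247, 0.2395]
orientation: [0.164, 0.986, 0.001, 0.002]
wrist_force: [-0.6, 0.5, 0.1]
width: 0.085
grip_force: 0.0
(array([ 555.6, -125.8]), array([13.5, 59.7]), -19.2) 0.0896499859562418
want 554.9 -125.2 yaw -19, z .0897
```

View pics/w4.png

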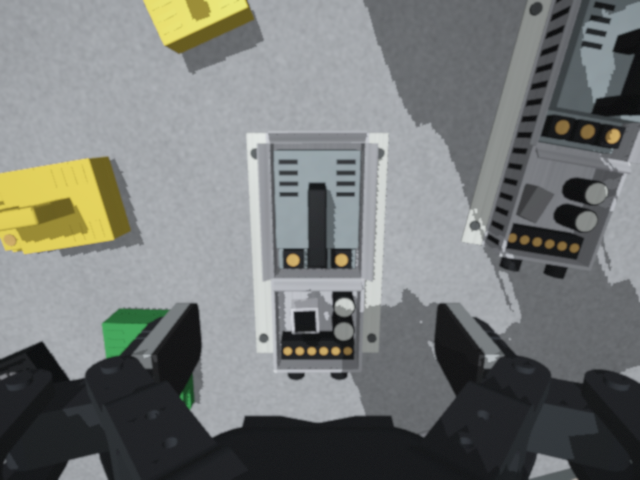

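The module sits home in its bay. Its terminals (293–341, 260) are next to the wiring compartment (320,320), within 1 mm and 0.3° of the target, and the gripper is clear.

```bash
python3 -c "
from bench import env; print(env.hand_in())"
```

```text
the job is handed in; nothing more can be done
None
```

I lifted the back-to-front module, gave it half a turn and lowered it fully home in its own bay, with its terminals now next to the wiring compartment and the other module untouched; the job was handed in at about 10.7 s, and the hand-in returned no verdict.

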